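# Spin-test the bottle roller's idlers and pull the binding one

### The arm

A 6-joint arm with a two-finger parallel gripper is mounted at the origin on a cart in front of the work surface, level with it; the furniture and walls round the work are solid. World frame = base frame: x ahead of the robot, y to its left, z up, the work surface at z = 0. Lengths are in m, angles in rad, forces in N, time in s.
With the tool pointing down it reaches from about 0.3 to 0.875 m from the base axis. Payload 6.4 kg.
Tool frame: the origin (TCP) lies midway between the tips of the shut fingers; the grasp point (between the pads) lies ctrl.grip_depth behind it (ctrl.grip_depth is the distance from the TCP to the grasp point, in m); x points along the fingers, y is the direction in which the jaws open and shut, and the axes are right-handed (so a half turn about x gives the same grasp; the last joint's range is limited). The gripper opens to 85 mm and grips with 20 to 120 N. Pads are 22 mm wide; open, the fingers measure 114 mm over their backs; the gripper's body (76 mm by 85 mm) begins 54 mm behind the grasp point. The pads swing forward as they close: fully open they stand 13 mm farther back than shut.
Start: joints at [-1.429, 0.181, 1.607, -0, 1.354, -0.206], TCP at [0.196, -0.541, 0.231] pointing down, gripper open.
Joint ranges: [-2.99, 2.99], [-0.89, 2.07], [0.3, 2.58], [-1.14, 4.28], [0, 2.63], [-3.12, 3.12]. Speed limits (rad/s): [2.57, 2.57, 3.01, 3.14, 3.14, 3.14].

### API

Orientations are given as a unit quaternion [w, x, y, z].
In Python, from bench import ctrl gives the robot as it stands.
- The arm moves only by the shell command python3 -m creep 'ROWS'. ROWS is text: rows parted by semicolons, each of 7 numbers parted by spaces: the opening, from 0 (shut) to 1 (fully open), then the shift along the tool's x, y, z in cm, then the turn, a rotation vector about the tool's x, y, z in rad. In form: claw x y z ax ay az; .... A call has 1 to 10 rows; each row shifts and turns the pose as measured when the row begins, along the tool's axes as they then stand; what a row does not reach is not made up. A row lasts 1/8 s, in which the tool goes at most 62.5 mm and 10.7 degrees, less where a joint would pass 70% of its speed; a pose out of reach is approached as far as the arm can. A call with a gripper value outside its range is refused whole. The fingers move at their own pace and stop on an object; the grip force is fixed at half the most. Time passes only in rows, so rows that do not move let the fingers close. It gives the time, the measured TCP pose, the force and the opening at its end, in the units of the state.
- ctrl.get_obs(): the state, without advancing time (a new reading comes with each control period).
- ctrl.camera(name): name is "scene" or "top"; returns (picture, depth): 384x512x3 uint8, blue, green, red; 384x512 float32, m along the optical axis (not along the pixel's ray), 0 where there is no reading.
- ctrl.calibration(name): a dict with "mtx" (3x3 intrinsics, pixels), "distortion" ([k1, k2, p1, p2, k3] as OpenCV has them; the pictures are not rectified), "R" (3x3) and "t" (3): a world point X has camera coordinates R X + t. Camera axes: x right, y down, z forward; pixel columns grow to the right and rows downward; lengths in m; the calibration is good to about 2 mm. A picture is of the moment at which its call begins. calibration takes no time and is no camera call.
- ctrl.hand_in(): hands the job in, once; it reports no verdict.
Trained networks look in the newest picture that a camera, given by its name, has taken for a name from the list of things; names that differ only in an ending like _2 or _b are one class to them, and where a whole thing is asked for, a point or a joint stands for the part that bears it (a point fixed in the world has none). Each returns a list of dicts, best first, with "confidence" (0 to 1); they miss things now and then, are a little off and sometimes report something else, mostly with a low value. They report only what shows in the picture. A call takes as long as a camera call. They do not tell look-alikes from the thing itself.
- ctrl.find_in(query, camera): "rect" ([left, top, right, bottom] in pixels, round what is visible of it).
The state is a dict: "time_s": time; "q": joint angles; "dq": joint speeds; "joint_efforts": joint torques, N m; "eef_pos": TCP position; "eef_rot": TCP orientation; "wrist_force": force on the tool from outside, world axes, zero at the start; "torque": the same for the moment, N m; "opening": opening from 0.0 (shut) to 1.0 (fully open).
Only numpy, scipy, OpenCV 4.12 (cv2) and the standard library are available. Lean on these libraries where they do the work, as an engineer would, in place of code of your own. Each camera call takes 0.05 s, during which the arm holds its last target.

### The job

One of the three black rubber idler rollers of the bottle roller has a bad bearing: with light finger pressure (never press a roller down so that it bears on the machine with more than 30 N) stroke them round about a quarter turn, one after the other, and let go; a sound roller runs freely and swings back until its pale line is on top, while the bad one drags and stays where it was left. Without turning it back, lift the bad one out of its slots and lay it gently in the notches of the service rest. Do not lift out a sound roller, and leave the things standing around where they are.

Things in the scene. Friction and masses are not known exactly. Their poses are not given: they have to be found in the camera images.
- bottle_roller: Bench bottle roller, off, fixed. Origin on the worktop under the middle of the centre lane; x along the axles to the white 76 mm high drive box, y across, z up. Idler lanes at y = -75, 0, +75 mm: slots 10 mm wide, 18 mm deep in aluminium plates (72 mm high, at x = -84 and +84 mm). Deck 21 mm high. The thin steel roller (20 mm across) at y = +137 is the geared drive: it does not turn, leave it.
- roller_a: Axle of drop-in idler roller a (rollers are twins, 0.4 kg): steel, 186 mm long, its flat end tongues (8 wide, 12 mm high) stand in open-topped slots, so the axle cannot turn. Origin at mid roller on the axle; x along the axle, z up. Seated, the axle is 60 mm over the worktop. Grip the roller across mid sleeve; it lifts straight out, 40 mm clears the slots.
- roller_b: Axle of drop-in idler roller b (rollers are twins, 0.4 kg): steel, 186 mm long, its flat end tongues (8 wide, 12 mm high) stand in open-topped slots, so the axle cannot turn. Origin at mid roller on the axle; x along the axle, z up. Seated, the axle is 60 mm over the worktop. Grip the roller across mid sleeve; it lifts straight out, 40 mm clears the slots.
- roller_c: Axle of drop-in idler roller c (rollers are twins, 0.4 kg): steel, 186 mm long, its flat end tongues (8 wide, 12 mm high) stand in open-topped slots, so the axle cannot turn. Origin at mid roller on the axle; x along the axle, z up. Seated, the axle is 60 mm over the worktop. Grip the roller across mid sleeve; it lifts straight out, 40 mm clears the slots.
- shell_a: Turning shell of roller a: black rubber sleeve 130 mm long, 28 to 32 mm across as worn (its top 74 to 76 mm up). Origin and x as the axle; z points at its pale line. The far side from the line is weighted: a sound shell (under 0.5 N at the sleeve) swings back and settles, line up, in about 2 s; a binding one needs about 5 N throughout and stays put. Friction on a fingertip about 1: press 8 to 15 N.
- shell_b: Turning shell of roller b: black rubber sleeve 130 mm long, 28 to 32 mm across as worn (its top 74 to 76 mm up). Origin and x as the axle; z points at its pale line. The far side from the line is weighted: a sound shell (under 0.5 N at the sleeve) swings back and settles, line up, in about 2 s; a binding one needs about 5 N throughout and stays put. Friction on a fingertip about 1: press 8 to 15 N.
- shell_c: Turning shell of roller c: black rubber sleeve 130 mm long, 28 to 32 mm across as worn (its top 74 to 76 mm up). Origin and x as the axle; z points at its pale line. The far side from the line is weighted: a sound shell (under 0.5 N at the sleeve) swings back and settles, line up, in about 2 s; a binding one needs about 5 N throughout and stays put. Friction on a fingertip about 1: press 8 to 15 N.
- service_rest: Grey plastic service rest, fixed, 204 x 84 mm: tray (floor 5 mm, rim 14 mm high) with an 8 mm thick, 48 mm high end wall at x = -84 and +84 mm. Each end wall has a notch at y = 0 for an axle end: 16 mm wide, floor 34 mm high, flared at the mouth. Origin on the worktop under its centre; x along the axle of a roller laid in it, either way round.
- rest_seat (a point): Where the centre of a roller laid in the service rest comes: 40 mm above the worktop, half-way between the two notches. Axes as the service rest.
- wash_bottle: White bottle with a green cap, 54 mm in diameter, 118 mm tall, a bystander. Origin under its centre.
- timer: White bench timer, 60 x 66 x 19 mm, lying on its back, a bystander. Origin under its centre.
- tape_roll: Roll of cream paper tape lying flat, 62 mm in diameter, 18 mm high, a bystander. Origin under its centre.
There are look-alikes about, which are no part of the job. What is shaped like the roller_a but purple is not meant.

How it is judged:
By the outcome, as a careful person would: the job done as asked, in the order asked, and still so for the second after the job is handed in, with the robot touching nothing.
It also fails if it takes over 72 s, if anything falls off the work surface, if the arm or the gripper's body presses on something with over 40 N, if the wrist force passes 120 N, or if a joint passes its speed limit or range.

## Working session

There is one attempt and no reset: what is moved stays moved. The work goes in short steps, Python scripts to look and compute and a shell command to move; the robot and the scene stay as the last step left them, time stands still between calls to the robot, and variables do not carry over. Pictures are saved under pics/ and viewed, and the job is handed in when it is done.

```bash
ls; mkdir -p pics; python3 - <<'E'
from bench import ctrl
import cv2,numpy as np
o=ctrl.get_obs();print(o, ctrl.grip_depth)
for n in("scene","top"):
    p,d=ctrl.camera(n);cv2.imwrite(f"pics/{n}0.png",p);np.save(f"{n}0.npy",d);print(n,ctrl.calibration(n))
E
```

```text
pics
{'time_s': 0.0, 'q': array([-1.42929397e+00,  1.81523927e-01,  1.60798431e+00, -2.67578348e-05,
        1.35379494e+00, -2.06329388e-01]), 'dq': array([ 3.17473445e-05,  7.25736871e-04, -7.61323337e-04,  7.77823565e-04,
       -1.33328080e-03, -2.89032408e-04]), 'joint_efforts': array([ 4.49406298e-04, -4.44866323e+01, -3.51337981e+01, -1.34510869e-04,
        9.41658363e-03,  2.47560104e-05]), 'eef_pos': array([ 0.19590946, -0.54002265,  0.23040522]), 'eef_rot': array([ 0.12175531,  0.69644963,  0.1229648 , -0.6964289 ]), 'wrist_force': array([ 0.04222401, -0.15054593,  0.62099093]), 'torque': array([0.04913535, 0.02977221, 0.01950083]), 'opening': 0.9988969879094227} 0.0187
scene {'mtx': array([[490.88987275,   0.        , 254.49186344],
       [  0.        , 490.88987275, 183.3217742 ],
       [  0.        ,   0.        ,   1.        ]]), 'distortion': array([-0.00597596,  0.        ,  0.        ,  0.        ,  0.        ]), 'R': array([[-0.55288653, -0.83312851,  0.01460731],
       [-0.66404575,  0.42995357, -0.61170514],
       [ 0.50334852, -0.34790345, -0.79095098]]), 't': array([0.18990575, 0.44699027, 1.63427982])}
top {'mtx': array([[434.47170636,   0.        , 254.63387836],
       [  0.        , 434.47170636, 192.00858361],
       [  0.        ,   0.        ,   1.        ]]), 'distortion': array([-0.12319197,  0.        ,  0.        ,  0.        ,  0.        ]), 'R': array([[ 0.01335539, -0.99989743, -0.00517404],
       [-0.99499068, -0.0127768 , -0.09914791],
       [ 0.09907163,  0.00647228, -0.99505926]]), 't': array([-0.14703688,  0.51907162,  1.35934322])}
```

View pics/scene0.png

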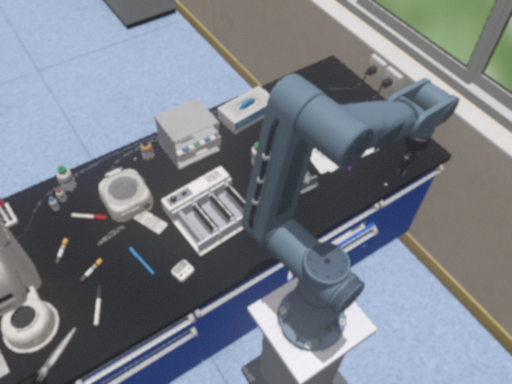

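View pics/top0.png

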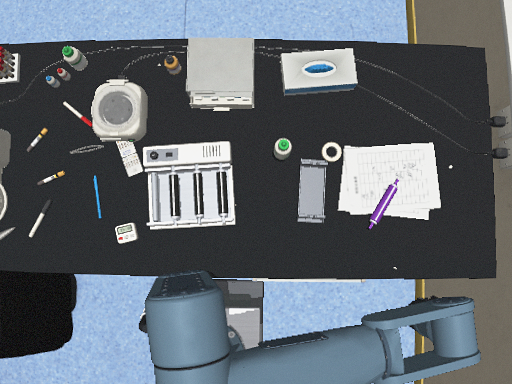

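```bash
cat > h.py <<'E'
import numpy as np,cv2
from bench import ctrl
def proj(n,X):
    c=ctrl.calibration(n);r,_=cv2.Rodrigues(c["R"])
    return cv2.projectPoints(np.asarray(X,float).reshape(-1,1,3),r,c["t"],c["mtx"],c["distortion"])[0].reshape(-1,2)
def unproj(n,uv,d):
    c=ctrl.calibration(n);uv=np.asarray(uv,float).reshape(-1,1,2)
    xy=cv2.undistortPoints(uv,c["mtx"],c["distortion"]).reshape(-1,2);d=np.asarray(d).reshape(-1,1)
    return (np.hstack([xy*d,d])-c["t"])@c["R"]
def atz(n,uv,z):
    c=ctrl.calibration(n);uv=np.asarray(uv,float).reshape(-1,1,2)
    xy=cv2.undistortPoints(uv,c["mtx"],c["distortion"]).reshape(-1,2)
    r=np.hstack([xy,np.ones((len(xy),1))])@c["R"];o=-c["R"].T@c["t"]
    return o+r*((z-o[2])/r[:,2])[:,None]
def cloud(n,d,box):
    l,t,r,b=box;vv,uu=np.mgrid[t:b,l:r];uv=np.c_[uu.ravel(),vv.ravel()]
    dd=d[t:b,l:r].ravel();k=dd>0
    return uv[k],unproj(n,uv[k],dd[k])
E
python3 - <<'E'
from h import *
p=cv2.imread("pics/top0.png");
a=cv2.resize(p[130:240,135:345],None,fx=3.8,fy=3.8,interpolation=cv2.INTER_CUBIC);cv2.imwrite("pics/c1.png",a)
d=np.load("top0.npy")
uv,P=cloud("top",d,(140,135,345,235))
np.set_printoptions(precision=4,suppress=True)
for nm,lo,hi,box in(("plates72",.068,.0735,(140,160,240,235)),("rest48",.044,.051,(290,150,335,230)),("drivebox",.074,.078,(140,138,236,168))):
    l,t,r,b=box;k=(P[:,2]>lo)&(P[:,2]<hi)&(uv[:,0]>=l)&(uv[:,0]<r)&(uv[:,1]>=t)&(uv[:,1]<b)
    q=P[k];print(nm,k.sum(),q.min(0) if len(q) else 0,q.max(0) if len(q) else 0)
    if len(q): 
        rr=cv2.minAreaRect(q[:,:2].astype(np.float32)*1000);print(rr)
# table z
_,T=cloud("top",d,(250,170,285,220));print(T[:,2].mean(),T[:,2].std())
for q in("bottle_roller","service_rest","roller_a","shell_a"):
    print(q,[(np.round(x["rect"]),round(x["confidence"],2)) for x in ctrl.find_in(q,"top")])
E
```

```text
plates72 1038 [ 0.4131 -0.0723  0.068 ] [0.6159 0.211  0.0735]
((518.37109375, 69.40975952148438), (203.84375, 274.03070068359375), 3.1598339080810547)
rest48 76 [ 0.4428 -0.3682  0.0441] [ 0.6191 -0.2797  0.0509]
((530.7125244140625, -323.70989990234375), (82.25350189208984, 173.80003356933594), 87.61566925048828)
drivebox 833 [ 0.591 -0.063  0.074] [0.6714 0.212  0.078 ]
((625.6090087890625, 74.097412109375), (77.29279327392578, 272.4751281738281), 3.737428903579712)
0.00041972629144414777 0.0029666339977933065
bottle_roller [(array([146., 138., 237., 230.]), 0.55)]
service_rest [(array([297., 158., 325., 222.]), 0.83)]
roller_a [(array([191., 164., 201., 221.]), 0.96), (array([369., 179., 400., 229.]), 0.78), (array([212., 165., 226., 220.]), 0.64), (array([171., 166., 181., 224.]), 0.6)]
shell_a [(array([190., 170., 204., 218.]), 0.85), (array([218., 170., 228., 214.]), 0.8), (array([369., 179., 396., 223.]), 0.76), (array([165., 174., 182., 220.]), 0.56), (array([192., 164., 202., 222.]), 0.36)]
```

View pics/c1.png

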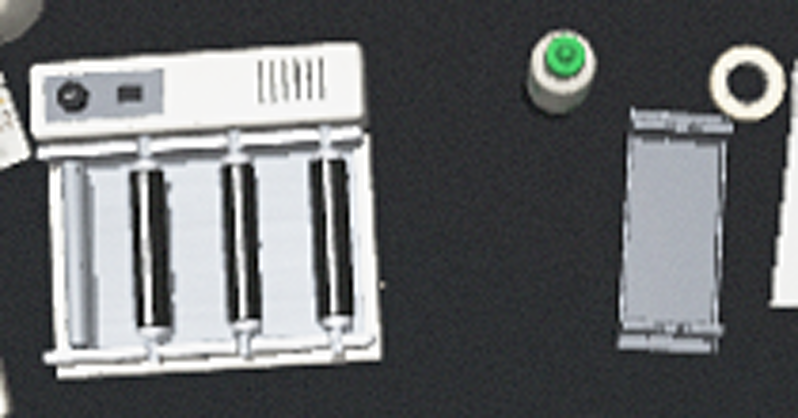

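```bash
python3 - <<'E'
from h import *
np.set_printoptions(precision=4,suppress=True)
p=cv2.imread("pics/top0.png");g=p.max(2).astype(float)
S=[]
for c,a in((174.5,.0),(198.5,.0),(222.6,0)):
    L=[];B=[]
    for v in range(175,212):
        w=g[v,int(c)-9:int(c)+11];u=np.arange(int(c)-9,int(c)+11)
        dk=u[w<60]
        if len(dk)<4: continue
        lo,hi=dk.min(),dk.max();B.append(((lo+hi)/2,v))
        m=(u>lo)&(u<hi);ww=np.clip(w[m]-60,0,None)
        if ww.sum()>20:L.append(((u[m]*ww).sum()/ww.sum(),v))
    for nm,A,z in(("line",L,.075),("black",B,.07)):
        X=atz("top",A,z);f=np.polyfit(X[:,0],X[:,1],1);print(nm,len(A),"y at .512",np.polyval(f,.512),"slope deg",np.degrees(np.arctan(f[0])),"xr",X[:,0].min(),X[:,0].max())
d=np.load("top0.npy")
# sleeve x extents per roller via black/white transitions along lines
for c in(174.5,198.5,222.6):
    for v in range(160,230,1):
        pass
# rest edges : grey mask
uv,P=cloud("top",d,(285,150,340,232))
b=np.array([p[v,u] for u,v in uv]).max(1)
k=(b>90)&(P[:,0]<.63)&(P[:,2]<.03)&(P[:,0]>.46)&(P[:,0]<.6)
q=P[k];
# per-x slices y mid
xs=np.arange(.46,.6,.01);M=[]
for x in xs:
    s=q[(abs(q[:,0]-x)<.006)];M.append((x,(s[:,1].min()+s[:,1].max())/2,np.ptp(s[:,1])))
M=np.array(M);f=np.polyfit(M[:,0],M[:,1],1);print(M[:,1:].T);print("rest yaw",np.degrees(np.arctan(f[0])),"y at .53",np.polyval(f,.53))
E
```

```text
line 37 y at .512 0.11220301282657602 slope deg 4.215000665234891 xr 0.4541063711292056 0.5657544627302279
black 37 y at .512 0.10951165626600912 slope deg 4.156868256216343 xr 0.45441814022693405 0.5664817328899492
line 37 y at .512 0.03501471390428531 slope deg 4.212274956352438 xr 0.4552467115772684 0.5665982880756979
black 37 y at .512 0.03444358611335037 slope deg 3.9046046136466233 xr 0.45554159334410976 0.567313832598934
line 37 y at .512 -0.03878681842748993 slope deg 4.29191939149717 xr 0.45629058547219015 0.5674540645896977
black 37 y at .512 -0.04016920672044715 slope deg 4.5083125654298986 xr 0.4565901514788794 0.5681634224761014
[[-0.32   -0.3467 -0.3466 -0.3469 -0.3485 -0.3485 -0.3489 -0.3491 -0.3234
  -0.3251 -0.3268 -0.3264 -0.3264 -0.3264]
 [ 0.0813  0.1348  0.1347  0.1347  0.1316  0.1322  0.1322  0.1324  0.0818
   0.0853  0.0829  0.0816  0.0824  0.0823]]
rest yaw 8.193621134600187 y at .53 -0.33568946995039345
```

```bash
cat > ov.py <<'E'
from h import *
def T(x,y,yaw):
    c,s=np.cos(yaw),np.sin(yaw)
    return lambda P:np.c_[np.asarray(P)[:,0]*c-np.asarray(P)[:,1]*s+x,np.asarray(P)[:,0]*s+np.asarray(P)[:,1]*c+y,np.asarray(P)[:,2]]
def overlay(src,out,M,R,box,f=3.8,cam="top"):
    p=cv2.imread(src);l,t,r,b=box;a=cv2.resize(p[t:b,l:r],None,fx=f,fy=f,interpolation=cv2.INTER_CUBIC)
    def ln(P,col):
        q=((proj(cam,P)-[l,t]+.5)*f-.5).round().astype(int);cv2.polylines(a,[q.reshape(-1,1,2)],False,col,1)
    m=T(*M);rr=T(*R)
    for y in(-.075,0,.075):
        ln(m([[-.093,y,.06],[.093,y,.06]]),(0,0,255))
        for s in(-1,1): ln(m([[s*.065,y-.015,.06],[s*.065,y+.015,.06]]),(0,255,0))
        ln(m([[-.065,y,.075],[.065,y,.075]]),(255,0,255))
    for s in(-1,1): 
        ln(m([[s*.084,-.09,.072],[s*.084,.16,.072]]),(255,128,0))
        for z in(.048,): ln(rr([[s*.088,-.042,z],[s*.088,.042,z],[s*.080,.042,z],[s*.08,-.042,z],[s*.088,-.042,z]]),(0,0,255))
    ln(rr([[-.102,-.042,.014],[-.102,.042,.014],[.102,.042,.014],[.102,-.042,.014],[-.102,-.042,.014]]),(0,255,0))
    ln(rr([[-.084,0,.034],[.084,0,.034]]),(0,255,255))
    cv2.imwrite(out,a)
E
python3 - <<'E'
from ov import *
p=cv2.imread("pics/top0.png")
overlay("pics/top0.png","pics/o1.png",(.512,.0353,np.radians(4.2)),(.531,-.3245,np.radians(-2.5)),(135,130,345,240))
# rest: contour of grey region
m=cv2.inRange(p[150:232,285:330],(85,85,85),(255,255,255));
n,l,st,c=cv2.connectedComponentsWithStats(m);print(st[1:])
E
```

```text
[[   0    0    6    7   30]
 [  16    0   29   15  197]
 [  12   15   29   58 1416]]
```

View pics/o1.png

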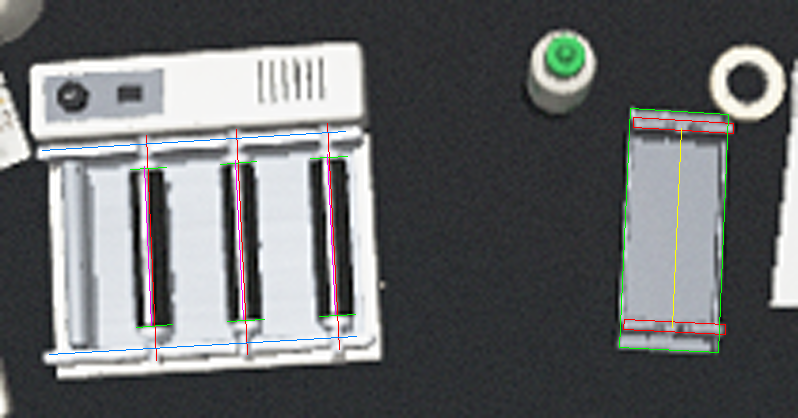

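```bash
cat > d.py <<'E'
import sys
from h import *
from scipy.spatial.transform import Rotation as Ro
np.set_printoptions(precision=3,suppress=True)
M=(.512,.0353,np.radians(4.2));R=(.531,-.3245,np.radians(-2.5))
def obs():
    o=ctrl.get_obs();w=o["eef_rot"];return o,Ro.from_quat(np.r_[w[1:],w[0]])
def go(pos,yaw,flip=0):
    o,r=obs()
    # tool x down, tool y along frame y rotated by yaw (flip -> -y)
    x=np.array([0,0,-1.]);best=None
    for s in(1,-1):
        y=s*np.array([-np.sin(yaw),np.cos(yaw),0]);t=Ro.from_matrix(np.c_[x,y,np.cross(x,y)])
        rv=(r.inv()*t).as_rotvec()
        if best is None or np.linalg.norm(rv)<np.linalg.norm(best):best=rv
    d=r.inv().apply(np.array(pos)-o["eef_pos"])*100
    print("t",o["time_s"],"pos",o["eef_pos"],"F",o["wrist_force"],"op",round(o["opening"],3),"\nshift cm",d,"rot",best,"axes x,y,z:",r.as_matrix().T.round(2).tolist(),"q",o["q"])
def mach(x,y,z):
    c,s=np.cos(M[2]),np.sin(M[2]);return [M[0]+c*x-s*y,M[1]+s*x+c*y,z]
E
python3 - <<'E'
from d import *
for y in(-.075,0,.075):print(mach(0,y,.1))
go(mach(0,-.075,.13),M[2])
E
```

```text
[np.float64(0.5174928647845723), np.float64(-0.03949858579183435), 0.1]
[np.float64(0.512), np.float64(0.0353), 0.1]
[np.float64(0.5065071352154277), np.float64(0.11009858579183435), 0.1]
t 0.3 pos [ 0.196 -0.54   0.231] F [-0.879  0.948 -0.912] op 1.001 
shift cm [ 10.125 -36.127 -47.297] rot [ 0.274 -0.     0.001] axes x,y,z: [[-0.0, 0.0, -1.0], [0.34, -0.94, -0.0], [-0.94, -0.34, -0.0]] q [-1.429  0.181  1.607  0.     1.354 -0.206]
```

Three candidates sit in the bottle roller, at about (174,195), (198,194) and (223,193). The purple look-alike at (385,204) lies on the paper and is excluded. The close crop shows all three lines on top. The rest overlay fits at (312,190).

```bash
python3 -m creep '0 0 -3.6 -4.7 0.03 0 0;0 0 -3.6 -4.7 0.03 0 0;0 0 -3.6 -4.7 0.03 0 0;0 0 -3.6 -4.7 0.03 0 0;0 0 -3.6 -4.7 0.03 0 0;0 0 -3.6 -4.7 0.03 0 0;0 0 -3.6 -4.7 0.03 0 0;0 0 -3.6 -4.7 0.03 0 0' | tail -3; python3 - <<'E'
from d import *
go(mach(0,-.075-.012,.1),M[2])
E
```

```text
eef_rot: [0.033, 0.707, 0.031, -0.705]
wrist_force: [0.7, -0.9, -0.0]
opening: 0.0
t 1.3 pos [ 0.499 -0.166  0.232] F [ 0.734 -0.899 -0.035] op 0.0 
shift cm [ 13.147 -11.244  -2.929] rot [ 0.017 -0.003 -0.003] axes x,y,z: [[0.0, -0.0, -1.0], [0.09, -1.0, 0.0], [-1.0, -0.09, -0.0]] q [-0.546  0.067  1.732 -0.001  1.338  0.934]
```

```bash
python3 -m creep '0 3 -4 -1 0.017 0 0;0 4 -4 -1 0 0 0;0 4 -3 -1 0 0 0;0 0 0 0 0 0 0' | tail -3; python3 - <<'E'
from d import *
go(mach(0,-.075-.012,.078),M[2])
E
```

```text
eef_rot: [0.03, 0.709, 0.026, -0.704]
wrist_force: [0.6, 0.1, -0.6]
opening: -0.005
t 1.8 pos [ 0.524 -0.047  0.12 ] F [ 0.626  0.136 -0.613] op -0.005 
shift cm [4.156 0.342 0.627] rot [ 0.006 -0.006 -0.005] axes x,y,z: [[0.01, -0.0, -1.0], [0.08, -1.0, 0.01], [-1.0, -0.08, -0.01]] q [-0.315  0.2    1.829 -0.003  1.104  1.178]
```

```bash
python3 -m creep '0 2 0.3 0.6 0.006 -0.006 -0.005;0 1.4 0 0 0 0 0;0 0.4 0 0 0 0 0;0 0 0 0 0 0 0' | tail -3; python3 - <<'E'
from d import *
go(mach(0,-.075-.012,.076),M[2])
E
```

```text
eef_rot: [0.025, 0.708, 0.024, -0.705]
wrist_force: [0.0, 0.6, 0.0]
opening: -0.003
t 2.3 pos [ 0.52  -0.055  0.082] F [0.044 0.639 0.008] op -0.003 
shift cm [ 0.564 -0.328  0.132] rot [-0.003 -0.004 -0.002] axes x,y,z: [[0.0, -0.0, -1.0], [0.07, -1.0, 0.0], [-1.0, -0.07, -0.0]] q [-0.332  0.253  1.855 -0.001  1.028  1.169]
```

```bash
python3 -m creep '0 0.2 -0.3 0 0 0 0;0 0.1 0 0 0 0 0;0 0.1 0 0 0 0 0;0 0 0 0 0 0 0' | tail -3; python3 -m creep '0 0.1 0 0 0 0 0;0 0.1 0 0 0 0 0' | tail -2;python3 - <<'E'
from d import *
go(mach(0,-.075-.012,.075),M[2])
E
```

```text
eef_rot: [0.026, 0.709, 0.023, -0.704]
wrist_force: [-0.8, 0.2, -0.1]
opening: -0.004
wrist_force: [0.4, -0.5, -0.4]
opening: 0.002
t 3.05 pos [ 0.521 -0.052  0.077] F [ 0.429 -0.545 -0.447] op 0.002 
shift cm [ 0.208 -0.092  0.27 ] rot [-0.004 -0.007 -0.004] axes x,y,z: [[0.01, -0.0, -1.0], [0.07, -1.0, 0.0], [-1.0, -0.07, -0.01]] q [-0.326  0.261  1.858 -0.001  1.015  1.175]
```

```bash
for i in 1; do python3 -m creep '0 0.1 0 0 0 0 0' | tail -6; python3 -m creep '0 0.1 0 0 0 0 0' | tail -6; python3 -m creep '0 0.1 0 0 0 0 0'|tail -6;done
```

```text
time_s: 3.18
eef_pos: [0.5211, -0.0522, 0.076]
eef_rot: [0.026, 0.709, 0.023, -0.704]
wrist_force: [0.6, 0.4, 0.1]
opening: 0.001
time_s: 3.3
eef_pos: [0.5211, -0.0522, 0.0749]
eef_rot: [0.026, 0.709, 0.023, -0.704]
wrist_force: [-0.3, 0.5, 0.2]
opening: -0.002
time_s: 3.42
eef_pos: [0.5211, -0.0522, 0.0738]
eef_rot: [0.026, 0.709, 0.023, -0.704]
wrist_force: [-0.6, 1.3, 0.7]
opening: 0.001
```

```bash
python3 -m creep '0 -0.4 0 0 0 0 0;0 0 -0.4 0 0 0 0;0 0.1 0 0 0 0 0' | tail -6; python3 -m creep '0 0.1 0 0 0 0 0' | tail -6; python3 -m creep '0 0.1 0 0 0 0 0'|tail -6; python3 -m creep '0 0.1 0 0 0 0 0'|tail -6
```

```text
time_s: 3.8
eef_pos: [0.5209, -0.0479, 0.0771]
eef_rot: [0.026, 0.709, 0.023, -0.704]
wrist_force: [-0.4, -0.1, -0.1]
opening: 0.0
time_s: 3.92
eef_pos: [0.5209, -0.0478, 0.0761]
eef_rot: [0.026, 0.709, 0.023, -0.704]
wrist_force: [0.1, 0.1, -0.4]
opening: 0.004
time_s: 4.05
eef_pos: [0.5209, -0.0478, 0.075]
eef_rot: [0.026, 0.709, 0.023, -0.704]
wrist_force: [1.0, -0.3, 2.0]
opening: 0.0
time_s: 4.18
eef_pos: [0.5211, -0.0484, 0.0744]
eef_rot: [0.026, 0.709, 0.023, -0.704]
wrist_force: [-3.0, -3.2, 6.9]
opening: -0.0
```

```bash
python3 -m creep '0 0.1 -0.4 0 0 0 0' | tail -6; python3 -m creep '0 0.1 -0.4 0 0 0 0' | tail -6
```

```text
time_s: 4.3
eef_pos: [0.5211, -0.046, 0.0746]
eef_rot: [0.027, 0.709, 0.022, -0.704]
wrist_force: [-7.7, -6.0, 18.3]
opening: 0.002
time_s: 4.42
eef_pos: [0.5209, -0.0435, 0.0754]
eef_rot: [0.029, 0.709, 0.022, -0.704]
wrist_force: [-9.0, -3.3, 18.8]
opening: -0.002
```

```bash
python3 -m creep '0 0.05 -0.4 0 0 0 0' | tail -6; python3 -m creep '0 0.05 -0.4 0 0 0 0' | tail -6; python3 -m creep '0 0.05 -0.4 0 0 0 0' | tail -6
```

```text
time_s: 4.55
eef_pos: [0.5204, -0.0401, 0.0759]
eef_rot: [0.029, 0.709, 0.021, -0.704]
wrist_force: [-3.3, -0.1, 7.0]
opening: -0.002
time_s: 4.68
eef_pos: [0.5201, -0.0363, 0.0759]
eef_rot: [0.029, 0.709, 0.021, -0.704]
wrist_force: [-2.0, -1.0, 3.4]
opening: 0.002
time_s: 4.8
eef_pos: [0.5199, -0.0324, 0.0758]
eef_rot: [0.029, 0.709, 0.021, -0.704]
wrist_force: [-2.3, 0.9, 5.5]
opening: -0.003
```

```bash
python3 -m creep '0 0.07 -0.4 0 0 0 0' | tail -6; python3 -m creep '0 0.08 -0.4 0 0 0 0' | tail -6; python3 -m creep '0 0.08 -0.4 0 0 0 0' | tail -6
```

```text
time_s: 4.92
eef_pos: [0.5196, -0.0284, 0.0756]
eef_rot: [0.029, 0.709, 0.021, -0.704]
wrist_force: [-2.5, 0.6, 6.8]
opening: -0.002
time_s: 5.05
eef_pos: [0.5193, -0.0241, 0.0748]
eef_rot: [0.029, 0.709, 0.021, -0.704]
wrist_force: [-0.7, 0.1, 0.8]
opening: 0.0
time_s: 5.18
eef_pos: [0.5189, -0.0198, 0.0737]
eef_rot: [0.029, 0.709, 0.021, -0.704]
wrist_force: [-0.3, 0.1, 0.4]
opening: 0.002
```

```bash
python3 -m creep '0 -0.7 -2 0 0 0 0;0 0 -2.5 0 0 0 0;0 0 0 0 0 0 0' | tail -6; python3 - <<'E'
from d import *
p,_=ctrl.camera("top");cv2.imwrite("pics/t2.png",cv2.resize(p[130:240,135:345],None,fx=3.8,fy=3.8,interpolation=cv2.INTER_CUBIC))
p,_=ctrl.camera("scene");cv2.imwrite("pics/s2.png",cv2.resize(p[150:270,140:280],None,fx=5,fy=5,interpolation=cv2.INTER_CUBIC))
go(mach(0,-.011,.0775),M[2])
E
```

```text
time_s: 5.55
eef_pos: [0.5154, 0.0266, 0.0792]
eef_rot: [0.028, 0.709, 0.021, -0.705]
wrist_force: [0.1, 0.2, -0.5]
opening: -0.004
t 5.65 pos [0.516 0.025 0.079] F [ 0.23  -0.094  0.978] op 0.001 
shift cm [0.186 0.071 0.315] rot [-0.005 -0.006 -0.012] axes x,y,z: [[0.01, -0.01, -1.0], [0.07, -1.0, 0.01], [-1.0, -0.07, -0.01]] q [-0.175  0.244  1.873 -0.011  1.016  1.333]
```

View pics/t2.png

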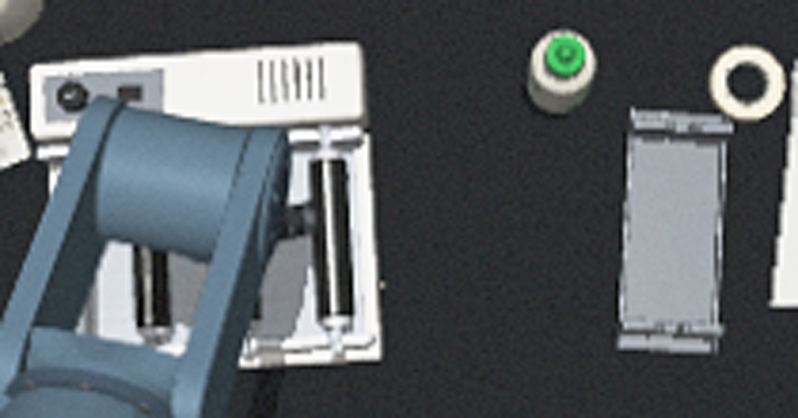

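View pics/s2.png

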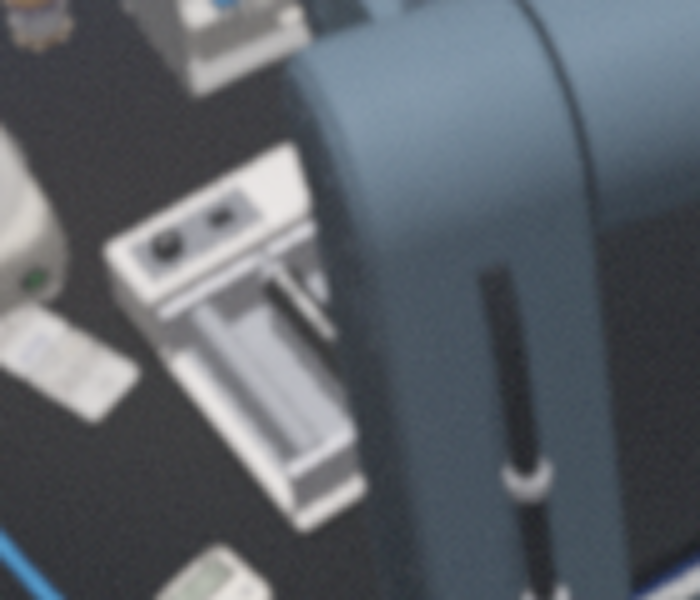

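```bash
python3 -m creep '0 0.15 0 0.3 0 -0.006 -0.012;0 0.1 0 0 0 0 0' | tail -6; python3 -m creep '0 0.1 0 0 0 0 0' | tail -6; python3 -m creep '0 0.1 0 0 0 0 0'|tail -6
```

```text
time_s: 5.9
eef_pos: [0.513, 0.0238, 0.0766]
eef_rot: [-0.023, -0.707, -0.024, 0.707]
wrist_force: [0.1, 0.4, -0.3]
opening: -0.001
time_s: 6.02
eef_pos: [0.513, 0.0232, 0.0755]
eef_rot: [-0.023, -0.707, -0.024, 0.707]
wrist_force: [0.7, 0.7, 0.7]
opening: 0.001
time_s: 6.15
eef_pos: [0.513, 0.023, 0.0744]
eef_rot: [-0.023, -0.706, -0.024, 0.707]
wrist_force: [-0.2, -0.1, -0.5]
opening: 0.0
```

```bash
python3 -m creep '0 -0.1 -0.1 0 0 0 0' | tail -6; python3 -m creep '0 0.03 -0.2 0 0 0 0' | tail -6; python3 -m creep '0 0.05 -0.2 0 0 0 0'|tail -6
```

```text
time_s: 6.28
eef_pos: [0.5128, 0.0239, 0.0752]
eef_rot: [-0.023, -0.706, -0.024, 0.707]
wrist_force: [-0.5, 0.8, 0.2]
opening: 0.0
time_s: 6.4
eef_pos: [0.5129, 0.0259, 0.0751]
eef_rot: [-0.023, -0.707, -0.024, 0.707]
wrist_force: [0.1, -0.4, -0.4]
opening: 0.004
time_s: 6.52
eef_pos: [0.5127, 0.0281, 0.0746]
eef_rot: [-0.023, -0.707, -0.024, 0.707]
wrist_force: [0.8, 0.2, 0.1]
opening: -0.001
```

```bash
python3 -m creep '0 0.06 -0.05 0 0 0 0' | tail -6; python3 -m creep '0 0.08 0 0 0 0 0' | tail -6
```

```text
time_s: 6.65
eef_pos: [0.5127, 0.0288, 0.074]
eef_rot: [-0.023, -0.707, -0.024, 0.707]
wrist_force: [0.4, -0.2, 0.2]
opening: -0.004
time_s: 6.78
eef_pos: [0.5128, 0.0289, 0.0735]
eef_rot: [-0.023, -0.707, -0.024, 0.707]
wrist_force: [-1.4, -1.0, 7.2]
opening: 0.003
```

Contact at z≈0.0735; stroke.

```bash
python3 -m creep '0 0.07 -0.4 0 0 0 0' | tail -6; python3 -m creep '0 0.07 -0.4 0 0 0 0' | tail -6; python3 -m creep '0 0.07 -0.4 0 0 0 0' | tail -6
```

```text
time_s: 6.9
eef_pos: [0.5128, 0.0318, 0.0737]
eef_rot: [-0.024, -0.707, -0.023, 0.707]
wrist_force: [-6.1, -8.3, 13.8]
opening: 0.002
time_s: 7.02
eef_pos: [0.5126, 0.0344, 0.0741]
eef_rot: [-0.025, -0.706, -0.022, 0.707]
wrist_force: [-5.0, -5.8, 10.5]
opening: -0.007
time_s: 7.15
eef_pos: [0.5123, 0.0371, 0.0742]
eef_rot: [-0.026, -0.706, -0.022, 0.707]
wrist_force: [-4.3, -6.1, 6.9]
opening: -0.0
```

```bash
python3 -m creep '0 0.1 -0.4 0 0 0 0' | tail -6; python3 -m creep '0 0.1 -0.4 0 0 0 0' | tail -6; python3 -m creep '0 0.1 -0.4 0 0 0 0' | tail -6; python3 -m creep '0 0.1 -0.4 0 0 0 0' | tail -6
```

```text
time_s: 7.28
eef_pos: [0.5122, 0.0398, 0.0741]
eef_rot: [-0.027, -0.706, -0.021, 0.707]
wrist_force: [-4.1, -6.6, 9.6]
opening: 0.0
time_s: 7.4
eef_pos: [0.512, 0.0424, 0.0741]
eef_rot: [-0.028, -0.706, -0.02, 0.707]
wrist_force: [-5.9, -6.5, 10.6]
opening: 0.0
time_s: 7.52
eef_pos: [0.5118, 0.0451, 0.074]
eef_rot: [-0.03, -0.706, -0.019, 0.707]
wrist_force: [-5.4, -5.2, 9.1]
opening: 0.002
time_s: 7.65
eef_pos: [0.5117, 0.048, 0.0738]
eef_rot: [-0.03, -0.706, -0.019, 0.707]
wrist_force: [-2.1, -3.2, 4.6]
opening: 0.001
```

```bash
python3 -m creep '0 -1 -1 0 0 0 0;0 0 -3 0 0 0 0;0 0 -1 0 0 0 0;0 0 0 0 0 0 0' | tail -6; python3 - <<'E'
from d import *
p,_=ctrl.camera("top");cv2.imwrite("pics/t3.png",cv2.resize(p[130:240,135:345],None,fx=3.8,fy=3.8,interpolation=cv2.INTER_CUBIC))
go(mach(0,.075-.009,.0775),M[2])
E
```

```text
time_s: 8.15
eef_pos: [0.5088, 0.1004, 0.0848]
eef_rot: [-0.03, -0.706, -0.019, 0.707]
wrist_force: [0.4, -0.9, 0.8]
opening: -0.0
t 8.2 pos [0.509 0.1   0.085] F [-0.54  -0.267  0.222] op 0.002 
shift cm [ 0.717 -0.126  0.152] rot [-0.005  0.001 -0.016] axes x,y,z: [[-0.0, -0.02, -1.0], [0.07, -1.0, 0.02], [-1.0, -0.07, 0.0]] q [-0.025  0.245  1.859 -0.018  1.038  1.487]
```

View pics/t3.png

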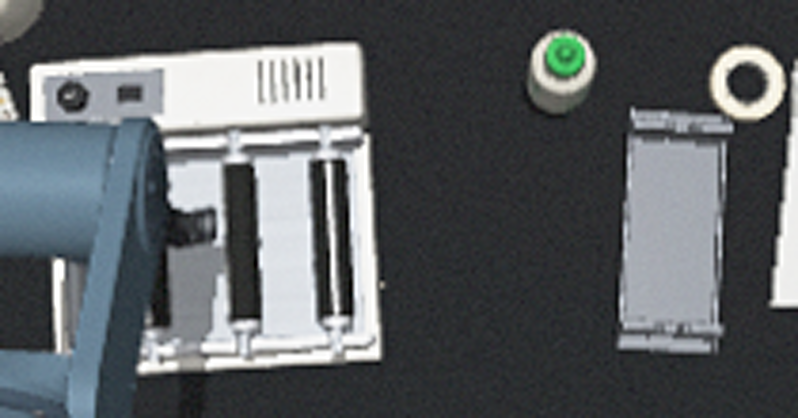

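The right roller's line is back on top at (335,240). The middle one shows no line at (241,243), so it has stayed turned. Now the third roller.

```bash
python3 -m creep '0 0.3 0 0.1 -0.005 0.001 -0.016;0 0.3 0 0 0 0 0;0 0.1 0 0 0 0 0' | tail -6;  python3 -m creep '0 0.1 0 0 0 0 0' | tail -6; python3 -m creep '0 0.1 0 0 0 0 0' | tail -6
```

```text
time_s: 8.57
eef_pos: [0.5078, 0.0985, 0.0771]
eef_rot: [-0.025, -0.706, -0.026, 0.707]
wrist_force: [-0.3, -0.5, 0.5]
opening: -0.003
time_s: 8.7
eef_pos: [0.5078, 0.0982, 0.0759]
eef_rot: [-0.025, -0.706, -0.026, 0.707]
wrist_force: [-0.2, -0.8, 0.5]
opening: -0.002
time_s: 8.82
eef_pos: [0.5078, 0.0981, 0.0748]
eef_rot: [-0.025, -0.706, -0.026, 0.707]
wrist_force: [0.3, -0.0, -0.2]
opening: -0.004
```

```bash
python3 -m creep '0 -0.07 -0.35 0 0 0 0' | tail -6;  python3 -m creep '0 0.07 -0.1 0 0 0 0' | tail -6; python3 -m creep '0 0.07 0 0 0 0 0' | tail -6
```

```text
time_s: 8.95
eef_pos: [0.5075, 0.1016, 0.0754]
eef_rot: [-0.025, -0.706, -0.026, 0.707]
wrist_force: [-1.3, -0.2, -0.1]
opening: -0.001
time_s: 9.07
eef_pos: [0.5075, 0.1028, 0.0748]
eef_rot: [-0.025, -0.706, -0.026, 0.707]
wrist_force: [-0.9, 1.0, -0.1]
opening: -0.001
time_s: 9.2
eef_pos: [0.5076, 0.103, 0.0743]
eef_rot: [-0.025, -0.706, -0.026, 0.707]
wrist_force: [-1.0, -1.2, 3.3]
opening: -0.003
```

```bash
python3 -m creep '0 0.05 -0.4 0 0 0 0' | tail -6; python3 -m creep '0 0.06 -0.4 0 0 0 0' | tail -6; python3 -m creep '0 0.06 -0.4 0 0 0 0' | tail -6;  python3 -m creep '0 0.07 -0.4 0 0 0 0' | tail -6
```

```text
time_s: 9.32
eef_pos: [0.5074, 0.1067, 0.0746]
eef_rot: [-0.025, -0.706, -0.025, 0.707]
wrist_force: [-4.9, -2.3, 12.8]
opening: -0.004
time_s: 9.45
eef_pos: [0.507, 0.1108, 0.0748]
eef_rot: [-0.026, -0.706, -0.025, 0.707]
wrist_force: [-5.0, -1.4, 8.3]
opening: -0.004
time_s: 9.57
eef_pos: [0.5068, 0.1149, 0.0749]
eef_rot: [-0.026, -0.706, -0.025, 0.707]
wrist_force: [-1.9, -0.2, 5.7]
opening: -0.004
time_s: 9.7
eef_pos: [0.5064, 0.1192, 0.0748]
eef_rot: [-0.026, -0.706, -0.025, 0.707]
wrist_force: [-2.9, -0.1, 6.7]
opening: 0.001
```

```bash
python3 -m creep '0 0.08 -0.4 0 0 0 0' | tail -6; python3 -m creep '0 0 -0.3 0 0 0 0;0 -2 0 0 0 0 0;0 -3 2 0 0 0 0;0 -1 4 0 0 0 0;0 0 0 0 0 0 0' | tail -6; python3 - <<'E'
from d import *
go(mach(0,0,.13),M[2])
E
```

```text
time_s: 9.82
eef_pos: [0.5062, 0.1235, 0.0744]
eef_rot: [-0.026, -0.706, -0.025, 0.707]
wrist_force: [-1.1, -0.7, 0.6]
opening: -0.001
time_s: 10.45
eef_pos: [0.5101, 0.0665, 0.135]
eef_rot: [-0.027, -0.706, -0.026, 0.707]
wrist_force: [-0.4, -0.2, -0.1]
opening: -0.002
t 10.45 pos [0.51  0.066 0.135] F [-0.356 -0.177 -0.125] op -0.002 
shift cm [0.502 3.12  0.046] rot [ 0.001  0.002 -0.001] axes x,y,z: [[-0.0, -0.0, -1.0], [0.07, -1.0, 0.0], [-1.0, -0.07, 0.0]] q [-0.101  0.159  1.842 -0.001  1.143  1.396]
```

```bash
python3 -m creep '0 -1 5 0 0 0 0;0 0 6 0 0 0 0;0 0 6 0 0 0 0;0 0 4 0 0 0 0;0 0 0 0 0 0 0;0 0 0 0 0 0 0;0 0 0 0 0 0 0;0 0 0 0 0 0 0' | tail -6; python3 - <<'E'
from d import *
p,_=ctrl.camera("top");cv2.imwrite("pics/t4r.png",p);cv2.imwrite("pics/t4.png",cv2.resize(p[130:240,135:345],None,fx=3.8,fy=3.8,interpolation=cv2.INTER_CUBIC))
p,_=ctrl.camera("scene");cv2.imwrite("pics/s4.png",cv2.resize(p[150:270,140:280],None,fx=5,fy=5,interpolation=cv2.INTER_CUBIC))
go(mach(0,0,.13),M[2])
E
```

```text
time_s: 11.45
eef_pos: [0.5261, -0.1408, 0.1416]
eef_rot: [-0.027, -0.705, -0.03, 0.708]
wrist_force: [0.9, 0.4, 0.1]
opening: 0.0
t 11.55 pos [ 0.526 -0.141  0.142] F [-0.11  -0.024  0.459] op 0.002 
shift cm [  1.25  -17.691   0.001] rot [0.006 0.004 0.004] axes x,y,z: [[-0.0, 0.0, -1.0], [0.08, -1.0, -0.0], [-1.0, -0.08, 0.0]] q [-0.481  0.216  1.759  0.002  1.172  1.009]
```

View pics/t4.png

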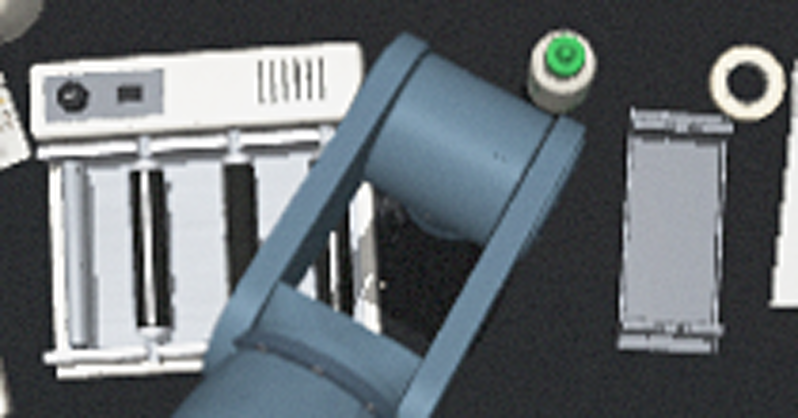

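View pics/s4.png

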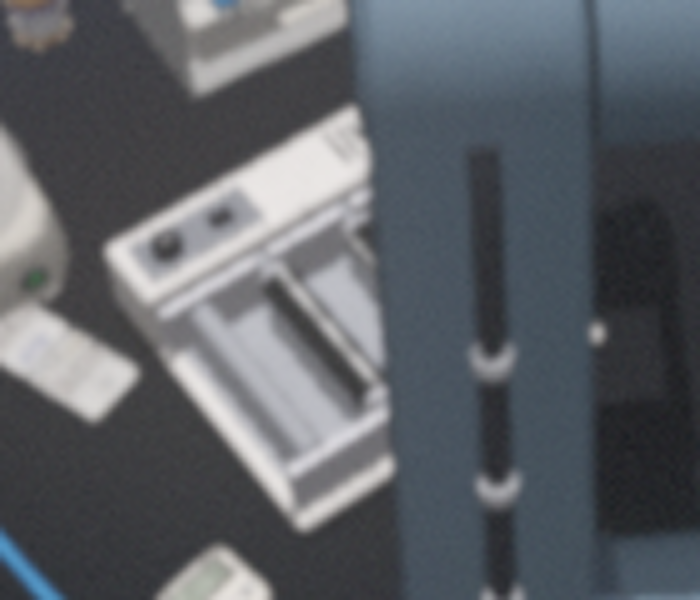

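```bash
python3 -m creep '0.55 0 -5.5 0 0.006 0.004 0.004;0.55 0 -6 0 0 0 0;0.55 0 -5 0 0 0 0;0.55 0 -0.5 0 0 0 0;0.55 0 0 0 0 0 0' | tail -6; python3 - <<'E'
from d import *
go(mach(0,0,.038),M[2])
E
```

```text
time_s: 12.18
eef_pos: [0.5138, 0.0334, 0.143]
eef_rot: [0.027, 0.708, 0.026, -0.705]
wrist_force: [0.0, -0.2, 0.1]
opening: 0.549
t 12.175 pos [0.514 0.033 0.143] F [ 0.023 -0.225  0.15 ] op 0.549 
shift cm [10.497 -0.213  0.202] rot [ 0.001 -0.004 -0.001] axes x,y,z: [[0.0, -0.0, -1.0], [0.07, -1.0, 0.0], [-1.0, -0.07, -0.0]] q [-0.166  0.145  1.84  -0.     1.153  1.331]
```

```bash
python3 -m creep '0.55 3 -0.25 0.2 0 -0.004 0;0.55 4 0 0 0 0 0;0.55 0.5 0 0 0 0 0;0.55 0 0 0 0 0 0' | tail -6; python3 - <<'E'
from d import *
go(mach(0,0,.038),M[2])
E
```

```text
time_s: 12.68
eef_pos: [0.5147, 0.0311, 0.0686]
eef_rot: [0.026, 0.708, 0.024, -0.705]
wrist_force: [-0.7, 1.0, 0.6]
opening: 0.55
t 12.675 pos [0.515 0.031 0.069] F [-0.697  1.023  0.577] op 0.55 
shift cm [ 3.061 -0.451  0.257] rot [-0.003 -0.004 -0.003] axes x,y,z: [[0.0, -0.0, -1.0], [0.07, -1.0, 0.0], [-1.0, -0.07, -0.0]] q [-0.169  0.261  1.878 -0.003  0.997  1.334]
```

```bash
python3 -m creep '0.55 0 -0.45 0.25 0 -0.004 -0.003;0.55 0.5 0 0 0 0 0;0.55 0 0 0 0 0 0' | tail -6; python3 - <<'E'
from d import *
go(mach(0,0,.038),M[2])
E
```

```text
time_s: 13.05
eef_pos: [0.5141, 0.0347, 0.0665]
eef_rot: [0.025, 0.708, 0.024, -0.705]
wrist_force: [0.0, 0.2, -0.5]
opening: 0.549
t 13.05 pos [0.514 0.035 0.067] F [ 0.033  0.172 -0.456] op 0.549 
shift cm [ 2.851 -0.078  0.22 ] rot [-0.004 -0.005 -0.001] axes x,y,z: [[0.01, -0.0, -1.0], [0.07, -1.0, 0.0], [-1.0, -0.07, -0.0]] q [-0.163  0.264  1.881 -0.     0.992  1.339]
```

```bash
python3 -m creep '0.55 1 -0.1 0.2 -0.004 -0.005 0;0.55 1 0 0 0 0 0;0.55 0.8 0 0 0 0 0;0.55 0 0 0 0 0 0' | tail -6; python3 - <<'E'
from d import *
go(mach(0,0,.038),M[2])
E
```

```text
time_s: 13.55
eef_pos: [0.5117, 0.0358, 0.0364]
eef_rot: [-0.027, -0.706, -0.026, 0.707]
wrist_force: [-0.2, 0.7, -0.9]
opening: 0.552
t 13.55 pos [0.512 0.036 0.036] F [-0.207  0.721 -0.892] op 0.552 
shift cm [-0.158  0.05  -0.023] rot [ 0.001  0.001 -0.001] axes x,y,z: [[-0.0, -0.0, -1.0], [0.07, -1.0, 0.0], [-1.0, -0.07, 0.0]] q [-0.161  0.317  1.89  -0.002  0.935  1.337]
```

Close gently, watching for forces.

```bash
python3 -m creep '0.45 0 0 0 0 0 0;0.4 0 0 0 0 0 0;0.38 0 0 0 0 0 0;0.36 0 0 0 0 0 0' | tail -6;python3 -m creep '0.34 0 0 0 0 0 0;0.32 0 0 0 0 0 0' | tail -6
```

```text
time_s: 14.05
eef_pos: [0.5119, 0.0362, 0.0368]
eef_rot: [-0.026, -0.706, -0.026, 0.707]
wrist_force: [-0.1, 2.0, 0.1]
opening: 0.359
time_s: 14.3
eef_pos: [0.5118, 0.0372, 0.0369]
eef_rot: [-0.026, -0.707, -0.026, 0.707]
wrist_force: [-0.0, 2.8, 0.9]
opening: 0.324
```

```bash
python3 -m creep '0.3 0 0 0 0 0 0;0.2 0 0 0 0 0 0;0.1 0 0 0 0 0 0;0 0 0 0 0 0 0;0 0 0 0 0 0 0' | tail -6;python3 -m creep '0 -0.3 0 0 0 0 0;0 -0.5 0 0 0 0 0' | tail -6
```

```text
time_s: 14.92
eef_pos: [0.5118, 0.0372, 0.0371]
eef_rot: [-0.026, -0.707, -0.026, 0.707]
wrist_force: [-1.0, 3.2, 1.4]
opening: 0.317
time_s: 15.18
eef_pos: [0.5103, 0.0372, 0.0438]
eef_rot: [-0.026, -0.705, -0.026, 0.708]
wrist_force: [-0.2, 2.1, -5.7]
opening: 0.317
```

```bash
python3 -m creep '0 -1 0 0 0 0 0;0 -1 0 0 0 0 0;0 -1.5 0 0 0 0 0;0 -2 0 0 0 0 0;0 -3 0 0 0 0 0;0 -4 0 0 0 0 0;0 -4 0 0 0 0 0;0 -2 0 0 0 0 0;0 0 0 0 0 0 0' | tail -6; python3 - <<'E'
from d import *
print(atz("top",[[283,147],[331,151]],[.118,.018]) if 0 else (atz("top",[[283,147]],.118),atz("top",[[331,151]],.018)))
p,_=ctrl.camera("top");cv2.imwrite("pics/t5.png",cv2.resize(p[130:240,135:345],None,fx=3.8,fy=3.8,interpolation=cv2.INTER_CUBIC))
p,_=ctrl.camera("scene");cv2.imwrite("pics/s5.png",cv2.resize(p[130:270,140:300],None,fx=4,fy=4,interpolation=cv2.INTER_CUBIC))
go([R[0],R[1],.2],R[2])
E
```

```text
time_s: 16.3
eef_pos: [0.5116, 0.0353, 0.2433]
eef_rot: [0.027, 0.708, 0.025, -0.705]
wrist_force: [0.6, 0.5, -4.1]
opening: 0.319
(array([[ 0.649, -0.224,  0.118]]), array([[ 0.659, -0.386,  0.018]]))
t 16.4 pos [0.51  0.036 0.241] F [ 0.235  0.588 -4.15 ] op 0.314 
shift cm [ 4.177 36.048  0.587] rot [ 0.117 -0.    -0.003] axes x,y,z: [[0.0, -0.0, -1.0], [0.07, -1.0, 0.0], [-1.0, -0.07, 0.0]] q [-0.161  0.029  1.753 -0.003  1.359  1.337]
```

View pics/t5.png

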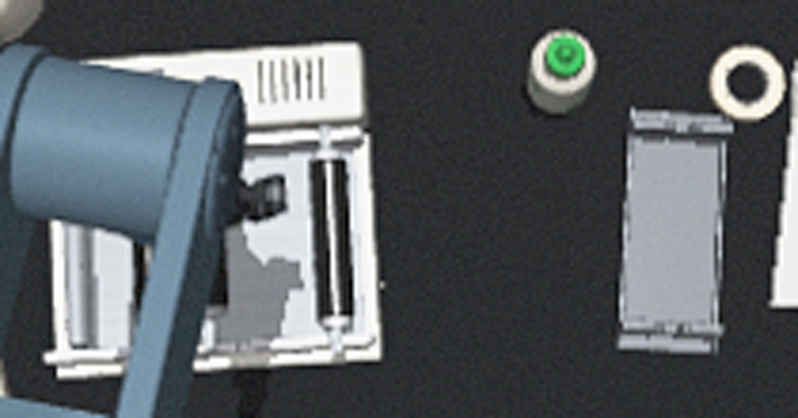

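View pics/s5.png

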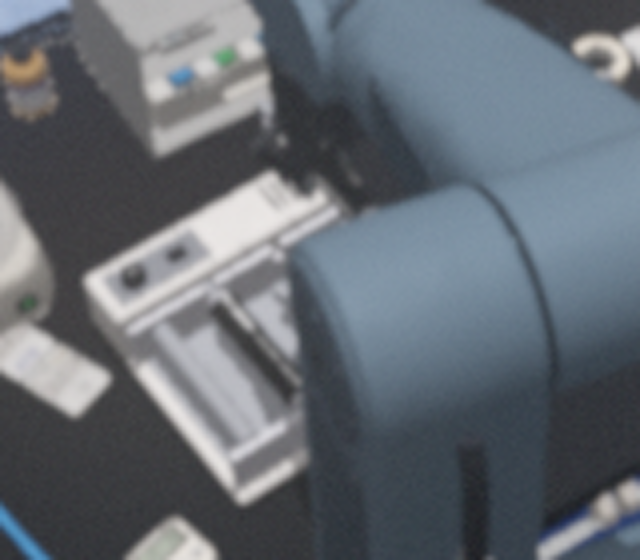

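```bash
python3 -m creep '0 0 2 0 0 0 0;0 0 4 0 0.02 0 0;0 0 5 0 0.02 0 0;0 0 5 0 0.02 0 0;0 0 5 0 0.02 0 0;0 0 5 0 0.02 0 0;0 0 4 0 0.02 0 0;0 0 2 0 0 0 0;0 0 0 0 0 0 0;0 0 0 0 0 0 0' | tail -6; python3 - <<'E'
from d import *
go([R[0],R[1],.1],R[2])
E
```

```text
time_s: 17.65
eef_pos: [0.5094, -0.2882, 0.2231]
eef_rot: [0.021, -0.698, 0.012, 0.715]
wrist_force: [0.5, 0.5, -4.1]
opening: 0.316
t 17.65 pos [ 0.509 -0.288  0.223] F [ 0.542  0.473 -4.084] op 0.316 
shift cm [12.206  3.667 -2.626] rot [-0.004  0.024  0.012] axes x,y,z: [[-0.02, 0.01, -1.0], [-0.05, -1.0, -0.01], [-1.0, 0.05, 0.02]] q [-0.714  0.229  1.567 -0.006  1.372  0.905]
```

```bash
python3 -m creep '0 1 3.5 -2.6 -0.004 0.024 0.012;0 3 0.2 0 0 0 0;0 4 0 0 0 0 0;0 1 0 0 0 0 0;0 0 0 0 0 0 0;0 0 0 0 0 0 0' | tail -6; python3 - <<'E'
from d import *
go([R[0],R[1],.07],R[2])
E
```

```text
time_s: 18.4
eef_pos: [0.5375, -0.3204, 0.1329]
eef_rot: [-0.012, 0.708, -0.012, -0.706]
wrist_force: [0.6, -0.1, -4.8]
opening: 0.317
t 18.4 pos [ 0.537 -0.32   0.133] F [ 0.593 -0.129 -4.84 ] op 0.317 
shift cm [6.292 0.427 0.657] rot [ 0.01  -0.003 -0.001] axes x,y,z: [[0.0, -0.0, -1.0], [-0.03, -1.0, 0.0], [-1.0, 0.03, -0.0]] q [-0.728  0.388  1.557  0.002  1.194  0.876]
```

```bash
python3 -m creep '0 1 0.4 0.65 0.01 -0.003 0;0 2 0 0 0 0 0;0 2 0 0 0 0 0;0 0.5 0 0 0 0 0;0 0 0 0 0 0 0;0 0 0 0 0 0 0' | tail -6; python3 - <<'E'
from d import *
p,d=ctrl.camera("top");cv2.imwrite("pics/t6.png",cv2.resize(p[130:240,235:345],None,fx=5,fy=5,interpolation=cv2.INTER_CUBIC))
go([R[0],R[1],.05],R[2])
E
```

```text
time_s: 19.15
eef_pos: [0.5313, -0.3254, 0.076]
eef_rot: [-0.015, 0.708, -0.017, -0.706]
wrist_force: [0.2, -0.4, -3.7]
opening: 0.315
t 19.2 pos [ 0.531 -0.325  0.076] F [-0.799  0.446 -3.752] op 0.314 
shift cm [ 2.613 -0.101  0.041] rot [-0.001 -0.003 -0.003] axes x,y,z: [[0.0, -0.0, -1.0], [-0.04, -1.0, 0.0], [-1.0, 0.04, -0.0]] q [-0.74   0.455  1.592 -0.001  1.091  0.876]
```

View pics/t6.png

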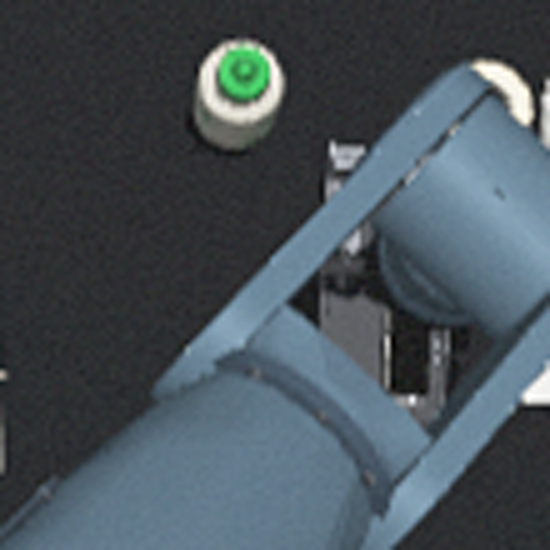

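```bash
python3 - <<'E'
from d import *
p=cv2.imread("pics/t6.png")
o,r=obs();A=r.as_matrix()
ctr=o["eef_pos"]-A[:,0]*.0229;ax=-A[:,2]
def ln(P,c):
    q=((proj("top",P)-[235,130]+.5)*5-.5).round().astype(int);cv2.polylines(p,[q.reshape(-1,1,2)],False,c,1)
ln([ctr-ax*.093,ctr+ax*.093],(0,0,255))
yy=A[:,1]*.014
ln([ctr-ax*.065-yy,ctr-ax*.065+yy,ctr+ax*.065+yy,ctr+ax*.065-yy,ctr-ax*.065-yy],(0,255,0))
from ov import T
rr=T(*R)
ln(rr([[-.102,-.042,.014],[-.102,.042,.014],[.102,.042,.014],[.102,-.042,.014],[-.102,-.042,.014]]),(255,0,255))
cv2.imwrite("pics/t6o.png",p)
E
```

```text
(no output)
```

View pics/t6o.png

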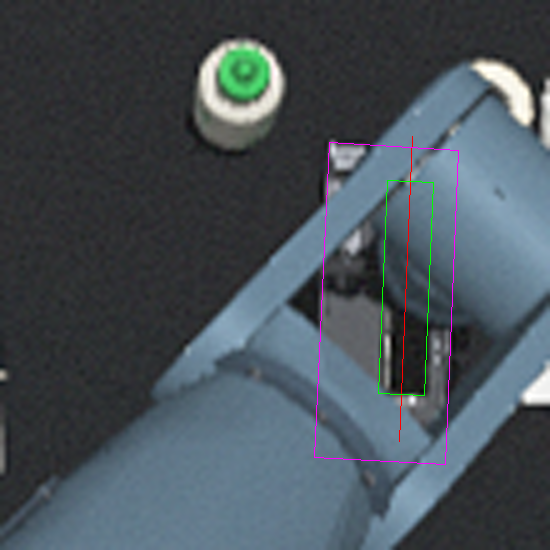

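```bash
python3 -m creep '0 1.5 -0.1 -0.1 0 -0.003 -0.003;0 1.5 0 0 0 0 0;0 0.5 0 0 0 0 0;0 0 0 0 0 0 0' | tail -6; python3 - <<'E'
from d import *
go([R[0]+.0015,R[1],.03],R[2])
E
```

```text
time_s: 19.7
eef_pos: [0.5327, -0.3245, 0.0389]
eef_rot: [0.016, -0.707, 0.016, 0.707]
wrist_force: [0.6, 0.0, -4.2]
opening: 0.315
t 19.7 pos [ 0.533 -0.325  0.039] F [ 0.555  0.021 -4.202] op 0.315 
shift cm [ 0.891 -0.004  0.022] rot [-0.001  0.    -0.   ] axes x,y,z: [[-0.0, 0.0, -1.0], [-0.04, -1.0, 0.0], [-1.0, 0.04, 0.0]] q [-0.737  0.513  1.597 -0.     1.032  0.878]
```

```bash
python3 -m creep '0 0.4 0 0 0 0 0;0 0.4 0 0 0 0 0' | tail -6; python3 -m creep '0 0.3 0 0 0 0 0;0 0.3 0 0 0 0 0' | tail -6;python3 -m creep '0 0.2 0 0 0 0 0' | tail -6;python3 -m creep '0 0.1 0 0 0 0 0' | tail -6
```

```text
time_s: 19.95
eef_pos: [0.5332, -0.325, 0.0312]
eef_rot: [-0.015, 0.707, -0.016, -0.707]
wrist_force: [-0.5, 0.3, -3.4]
opening: 0.315
time_s: 20.2
eef_pos: [0.5334, -0.3252, 0.0251]
eef_rot: [-0.015, 0.707, -0.016, -0.706]
wrist_force: [0.0, 0.0, -4.3]
opening: 0.315
time_s: 20.32
eef_pos: [0.5334, -0.325, 0.0231]
eef_rot: [-0.015, 0.707, -0.016, -0.706]
wrist_force: [0.1, 1.0, -2.2]
opening: 0.317
time_s: 20.45
eef_pos: [0.5335, -0.3249, 0.0222]
eef_rot: [-0.015, 0.707, -0.016, -0.706]
wrist_force: [0.3, 1.3, 0.6]
opening: 0.314
```

```bash
python3 -m creep '0 -0.05 -0.1 0 0 0 0' | tail -6; python3 -m creep '0 0.1 -0.05 0 0 0 0' | tail -6;python3 -m creep '0 0.1 0 0 0 0 0' | tail -6;python3 -m creep '0 0.1 0 0 0 0 0' | tail -6
python3 - <<'E'
from d import *
o,_=obs();print(o["torque"],o["wrist_force"])
E
```

```text
time_s: 20.58
eef_pos: [0.5336, -0.324, 0.0227]
eef_rot: [-0.015, 0.707, -0.016, -0.706]
wrist_force: [0.3, 0.2, -4.3]
opening: 0.318
time_s: 20.7
eef_pos: [0.5337, -0.3236, 0.0218]
eef_rot: [-0.015, 0.708, -0.016, -0.706]
wrist_force: [0.7, -0.7, -4.1]
opening: 0.313
time_s: 20.82
eef_pos: [0.5337, -0.3236, 0.0207]
eef_rot: [-0.015, 0.708, -0.016, -0.706]
wrist_force: [-0.5, -0.0, -4.2]
opening: 0.316
time_s: 20.95
eef_pos: [0.5337, -0.3236, 0.0195]
eef_rot: [-0.015, 0.708, -0.016, -0.706]
wrist_force: [0.2, 0.2, -4.3]
opening: 0.313
[-0.018 -0.032  0.003] [ 0.189  0.19  -4.313]
```

Free again, so that was the notch flank. Continue down.

```bash
python3 -m creep '0 0.1 0 0 0 0 0' | tail -6;python3 -m creep '0 0.1 0 0 0 0 0' | tail -6; python3 -m creep '0 0.05 0 0 0 0 0' | tail -6;python3 -m creep '0 0.05 0 0 0 0 0' | tail -6
```

```text
time_s: 21.08
eef_pos: [0.5336, -0.3237, 0.0184]
eef_rot: [-0.015, 0.708, -0.016, -0.706]
wrist_force: [-0.3, -0.9, -4.6]
opening: 0.315
time_s: 21.2
eef_pos: [0.5336, -0.3237, 0.0173]
eef_rot: [-0.015, 0.708, -0.016, -0.706]
wrist_force: [-0.1, -0.1, -3.8]
opening: 0.314
time_s: 21.32
eef_pos: [0.5336, -0.3237, 0.0171]
eef_rot: [-0.015, 0.707, -0.016, -0.706]
wrist_force: [-2.4, 1.8, 2.0]
opening: 0.316
time_s: 21.45
eef_pos: [0.5336, -0.3237, 0.017]
eef_rot: [-0.015, 0.707, -0.016, -0.706]
wrist_force: [-1.8, 1.8, 3.6]
opening: 0.318
```

```bash
python3 -m creep '0.34 0 0 0 0 0 0;0.38 0 0 0 0 0 0;0.42 0 0 0 0 0 0;0.45 0 0 0 0 0 0;0.45 0 0 0 0 0 0' | tail -6;python3 -m creep '0.45 -0.5 0 0 0 0 0;0.45 -1 0 0 0 0 0;0.45 -2 0 0 0 0 0;0.45 -3 0 0 0 0 0' | tail -6;python3 -m creep '0.45 -4 0 0 0 0 0;0.45 -4 0 0 0 0 0;0.45 0 -5 0 0 0 0;0.45 0 -6 0 0 0 0;0.45 0 -6 0 0 0 0;0.45 0 -4 0 0 0 0;0.45 0 0 0 0 0 0' | tail -6
python3 - <<'E'
from d import *
p,d=ctrl.camera("top");cv2.imwrite("pics/t7.png",cv2.resize(p[130:240,135:345],None,fx=3.8,fy=3.8,interpolation=cv2.INTER_CUBIC))
go([R[0],-.1,.2],R[2])
E
```

```text
time_s: 22.08
eef_pos: [0.5352, -0.3252, 0.0185]
eef_rot: [-0.014, 0.709, -0.017, -0.705]
wrist_force: [0.0, -0.0, 1.0]
opening: 0.451
time_s: 22.58
eef_pos: [0.5337, -0.3238, 0.0851]
eef_rot: [-0.015, 0.708, -0.016, -0.706]
wrist_force: [1.1, 0.1, 0.6]
opening: 0.448
time_s: 23.45
eef_pos: [0.5473, -0.1117, 0.183]
eef_rot: [-0.012, 0.714, -0.021, -0.699]
wrist_force: [0.4, -0.4, -0.4]
opening: 0.447
t 23.5 pos [ 0.548 -0.113  0.183] F [-0.556 -0.533  0.756] op 0.448 
shift cm [-1.73  -1.214  1.68 ] rot [-0.004 -0.022 -0.014] axes x,y,z: [[0.02, -0.01, -1.0], [-0.05, -1.0, 0.01], [-1.0, 0.05, -0.02]] q [-0.413  0.177  1.713 -0.005  1.226  1.207]
```

View pics/t7.png

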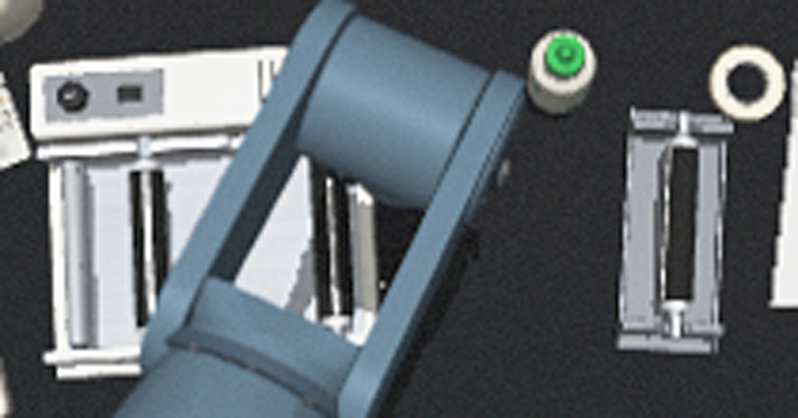

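```bash
python3 - <<'E'
from d import *
p,d=ctrl.camera("top")
for v in(172,190,206):
    u=314
    print(unproj("top",[[u,v]],[d[v,u]]))
print(ctrl.get_obs()["wrist_force"]);print(ctrl.hand_in())
E
```

```text
[[ 0.584 -0.326  0.052]]
[[ 0.527 -0.326  0.056]]
[[ 0.476 -0.326  0.057]]
[-0.159  0.416  0.534]
the job is handed in; nothing more can be done
None
```

The bad roller is the middle one. I lifted it out, laid it in the notches of the service rest, and handed the job in at about 23.6 s.

**Finding it:** I stroked all three idlers one after the other with the shut fingertips, about 18 to 22 mm of sleeve each. That is an estimated 70 to 85° rather than a full quarter turn.
- **Right and left rollers:** they turned with almost no drag, and the pictures show both pale lines back on top.
- **Middle roller:** it dragged at about 6 N, and its line stayed turned to the side.

**Moving it:** on the way into the rest it brushed the side of one notch with a few newtons. I shifted about 1 mm and it then went down freely.

**Last checks:**
- The final picture shows the roller lying straight in both notches, its line still facing sideways.
- The height of its sleeve top was 52 to 57 mm at three points, against about 54 mm expected for a seated roller.
- The gripper was clear and touching nothing.
- The bottle, tape roll and rest looked unmoved. The timer was outside the last crop, so I did not recheck it.

**Force:** the highest downward press I read during stroking was 18.8 N on the right roller. That is above the suggested 8 to 15 N but under the 30 N limit. Forces were only read at the end of each step.

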